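# Reset the tripped breaker on the bench power box

## Robot

A 6-joint arm with a two-finger parallel gripper is mounted at the origin on a cart in front of the work surface, level with it; the furniture and walls round the work are solid. World frame = base frame: x ahead of the robot, y to its left, z up, the work surface at z = 0. Lengths are in m, angles in rad, forces in N, time in s.
With the tool pointing down it reaches from about 0.4 to 0.825 m from the base axis. Payload 7 kg.
Tool frame: the origin (TCP) lies between the finger pads; the fingertips stand arm.nose_length ahead of it and the grasp point (between the pads) is the TCP (arm.nose_length is the distance from the TCP to the fingertips, in m); x points along the fingers, z is the direction in which the jaws open and shut, and the axes are right-handed (so a half turn about x gives the same grasp; the last joint's range is limited). The gripper opens to 88 mm and grips with 3 to 60 N. Pads are 19 mm wide; open, the fingers measure 130 mm over their backs; the gripper's body (78 mm by 193 mm) begins 47 mm behind the grasp point.
Start: joints at [1.605, 0.359, 0.012, 0, -1.224, -0.288], TCP at [0.169, 0.653, 0.246] pointing down, gripper open.
Joint ranges: [-3.07, 3.07], [-1.43, 2.12], [-1.02, 1.25], [-3.03, 1.67], [-3.05, -0], [-3.03, 3.03]. Speed limits (rad/s): [2.39, 2.39, 3.01, 3.14, 3.14, 3.14].

## Interface

Orientations are given as [roll, pitch, yaw] about the fixed x, y, z axes, in that order (R = Rz(yaw) Ry(pitch) Rx(roll)).
In Python, from station import arm, viewer, spotter gives the robot as it stands.
- The arm moves only by the shell command python3 -m handwheel 'ROWS' [FORCE]. ROWS is a JSON object of lists of equal length, an entry for each row: "gripper": the gripper command: -1 is shut, 1 is fully open, values between are in proportion; "travel": the shift along the world's x, y, z each as a share of 500 mm, from -1 to 1, a list of three; "spin": the turn about the world's z as a share of 45 degrees, from -1 to 1. A call has 1 to 20 rows; each row is the pose to reach, as a shift and turn from the pose commanded when the call began; what a row does not reach only later rows make up. A row lasts 1/10 s, in which the tool goes at most 50 mm and 8.59 degrees, less where a joint would pass 70% of its speed; a pose out of reach is approached as far as the arm can. A call with a number of a shift or a turn outside -1 to 1 is refused whole. A call with a gripper value outside its range is refused whole. The fingers move at their own pace and stop on an object; FORCE is the grip in N (left out, the last holds). Time passes only in rows, so rows that repeat a pose let the fingers close. It gives the time, the measured TCP pose, the force and the opening at its end, in the units of the state.
- arm.get_state(): the state, without advancing time (a new reading comes with each control period).
- viewer.grab_frame(name): name is "scene" or "top" or "wrist"; returns a dict with "pixels" (480x640x3 uint8, blue, green, red), "fx", "fy", "cx", "cy" (pixels), "eye" and "attitude" of the camera in the world. Camera axes: x right, y down, z forward; pixel columns grow to the right and rows downward; lengths in m; the calibration is good to about 2 mm. The wrist camera is an equidistant fisheye: a pixel r from the principal point sees the ray r / f radians off the axis. A picture is of the moment at which its call begins. There is no depth.
- arm.job_done(): hands the job in, once; it reports no verdict.
Trained networks look in the newest picture that a camera, given by its name, has taken for a name from the list of things; names that differ only in an ending like _2 or _b are one class to them, and where a whole thing is asked for, a point or a joint stands for the part that bears it (a point fixed in the world has none). Each returns a list of dicts, best first, with "conf" (0 to 1); they miss things now and then, are a little off and sometimes report something else, mostly with a low value. They report only what shows in the picture. A call takes as long as a camera call.
- spotter.spot_in(camera, label): "rect" ([left, top, right, bottom] in pixels, round what is visible of it).
- spotter.tip_of(camera, label): "at" ([column, row] in pixels: a listed point, or the origin of a listed thing).
The state is a dict: "t": time; "q": joint angles; "qd": joint speeds; "joint_efforts": joint torques, N m; "eef_pos": TCP position; "ee_rot": TCP orientation; "force": force on the tool from outside, world axes, zero at the start; "moment": the same for the moment, N m; "width": finger opening in m.
Only numpy, scipy, OpenCV 4.12 (cv2) and the standard library are available. Lean on these libraries where they do the work, as an engineer would, in place of code of your own. Each camera call takes 0.05 s, during which the arm holds its last target.

## Task

One of the two breakers on the bench power box has tripped: its lever stands loose in the middle. Push that lever fully off (green mark), to its firm stop so that it resets, then throw it on (red mark) so that it latches and stays on when let go. Feel for the stops and do not force the lever beyond them; leave the other breaker on, and the things standing round the box where they are.

Things in the scene. Friction and masses are not known exactly. Their poses are not given: they have to be found in the camera images.
- power_box: light grey bench power box, 150 (x) x 200 (y) x 55 high mm, fixed; origin at the centre of its underside on the worktop, z up; -x is its front with three round outlets. Two breakers stand side by side on it, 90 mm apart along its y; either may be the tripped one.
- tripped_breaker: case of the tripped breaker, fixed grey block 120 (x) x 60 (y) x 30 high mm on the box; origin: centre of its underside, 55 mm above the worktop. Its +x is the ON direction, -x OFF. The lever turns about an axis along y, 12 mm above the origin. More than 25 N between the robot and the breaker or its lever breaks it.
- tripped_tip (a point): top end of the tripped lever: cream paddle 10 mm thick (x), 22 mm wide (y), tip 80 mm from its axis, 62 mm out of the case when upright. It floats near upright; springs return it there (2 to 4 N) unless latched. It leans up to 0.75 rad, its tip then 22 mm lower: push with fingertips 30 to 40 mm below the upright tip (forces told here are for that). Beyond a firm stop it only flexes, about 5 N per mm.
- off_mark (a point): green mark at the OFF end of the tripped lever's slot, top of the case. Pushed this way the lever gets stiff (6 to 10 N) at about 0.22 to 0.62 rad off upright (hidden, differs from unit to unit), goes 0.10 rad further and stops firmly: only then is it reset. It stays reset though the lever swings back when let go.
- on_mark (a point): red mark at the ON end of the tripped lever's slot, top of the case. Pushed this way after the reset, the lever passes a catch (hardly felt, 3 to 5 N) at 0.30 to 0.70 rad off upright (hidden, differs from unit to unit), has 0.03 rad more to a firm stop, and stays at the catch when let go. Without the reset it springs back.
- live_breaker: case of the other, sound breaker: same size, axes and origin as the tripped one.
- live_tip (a point): middle of the top end of the sound breaker's lever, same shape; it leans to ON and must stay there.
- bottle_a_mid (a point): brown bottle with blue cap, 47 mm in diameter, 98 mm high, loose, standing beside the box on its +y side; point half-way up. Leave it alone.
- vial_dark_mid (a point): small dark vial with white cap, 33 mm in diameter, 73 mm high, loose, standing beside the box on its -y side; point half-way up. Leave it alone.
- marker_pen_mid (a point): white marker pen with blue cap, 128 mm long, 17 mm high, loose, lying beside the box on its -y side, nearer the front; point at its middle. Leave it alone.

How it is judged:
On the way:
1. the tripped lever has been pushed over to its OFF side (tip at least 20 mm to the OFF side of upright) (x of tripped_tip in the frame of tripped_breaker below -0.02 m), for 0.1 s.
At the end, for the whole second after the job is handed in: The reset lever stays on by itself: its tip rests more than 15 mm to the ON side of upright; the other lever still stands on (tip more than 26 mm to its ON side) (x of tripped_tip in the frame of tripped_breaker above 0.015 m and x of live_tip in the frame of live_breaker above 0.026 m); the robot touches nothing.
It fails at once if the robot presses on the tripped breaker or its lever with more than 25 N (contact force between any of the fingers, the arm and tripped_breaker above 25 N).
It fails at once if the sound breaker's lever is moved by more than 8 mm (distance of live_tip from where it was at the start of the episode above 0.008 m).
It fails at once if the bottle, the vial or the pen is moved by more than 20 mm (distance of any of bottle_a_mid, vial_dark_mid, marker_pen_mid from where it was at the start of the episode above 0.02 m).
It also fails if it takes over 54 s, if anything falls off the work surface, if the arm or the gripper's body presses on something with over 40 N, if the wrist force passes 120 N, or if a joint passes its speed limit or range.

## Working session

There is one attempt and no reset: what is moved stays moved. The work goes in short steps, Python scripts to look and compute and a shell command to move; the robot and the scene stay as the last step left them, time stands still between calls to the robot, and variables do not carry over. Pictures are saved under pics/ and viewed, and the job is handed in when it is done.

```bash
mkdir -p pics; ls; cat > h.py <<'E'
import numpy as np, cv2
from station import arm, viewer, spotter
def R(f):
    a=np.array(f["attitude"],float)
    if a.shape==(3,3): return a
    if a.size==3:
        from scipy.spatial.transform import Rotation as Ro
        return Ro.from_euler('xyz',a).as_matrix()
    raise Exception(a)
def ray(f,px):
    u=(np.array(px)-[f["cx"],f["cy"]])/[f["fx"],f["fy"]]
    return np.array(f["eye"]),R(f)@np.array([u[0],u[1],1.])
def atz(f,px,z):
    e,d=ray(f,px); return e+d*(z-e[2])/d[2]
def proj(f,p):
    c=R(f).T@(np.array(p)-f["eye"]); return c[:2]/c[2]*[f["fx"],f["fy"]]+[f["cx"],f["cy"]]
def tri(rs):
    A=0;b=0
    for e,d in rs:
        d=d/np.linalg.norm(d);P=np.eye(3)-np.outer(d,d);A=A+P;b=b+P@e
    return np.linalg.solve(A,b)
E
python3 - <<'E'
from h import *
print(arm.get_state(), arm.nose_length)
F={}
for c in("scene","top"):
    f=viewer.grab_frame(c);F[c]=f;cv2.imwrite(f"pics/{c}0.png",f["pixels"])
    print(c,f["fx"],f["fy"],f["cx"],f["cy"],f["eye"],f["attitude"])
for l in"power_box tripped_breaker live_breaker tripped_tip live_tip off_mark on_mark bottle_a_mid vial_dark_mid marker_pen_mid".split():
    r=[]
    for c in F:
        d=spotter.tip_of(c,l)
        print(l,c,[(np.round(x["at"],1).tolist(),round(x["conf"],2)) for x in d[:3]])
        if d:r.append(ray(F[c],d[0]["at"]))
    if len(r)==2: print("   ",tri(r).round(4))
E
```

```text
pics
{'t': 0.0, 'q': array([ 1.60507425e+00,  3.59407642e-01,  1.10193081e-02, -3.66146033e-04,
       -1.22412819e+00, -2.88084957e-01]), 'qd': array([ 8.55052823e-04,  1.48617819e-03,  9.84325292e-05, -5.85826686e-04,
       -2.53737456e-03, -1.22673646e-03]), 'joint_efforts': array([ 2.03467163e-03, -5.82731438e+01,  2.93045783e+01,  6.99692577e+00,
        6.83535865e-03, -1.56391293e-04]), 'eef_pos': array([0.16940049, 0.65289095, 0.24458916]), 'ee_rot': array([ 0.09062967,  1.56904202, -1.73409839]), 'force': array([0.65647962, 0.51370197, 0.7021459 ]), 'moment': array([-0.0078312 , -0.02008389,  0.01893094]), 'width': 0.08774363814493719} 0.019
scene 508.08859308332353 508.08859308332353 317.30810149527906 245.75765942443024 [-0.00259425 -0.37006315  0.65325242] [-2.22400723 -0.01883064 -0.9258065 ]
top 472.54276116406203 472.54276116406203 320.5446576211729 232.48419168750044 [0.36312904 0.07135264 0.94025885] [-2.93221468 -0.00405253 -1.64722885]
power_box scene [([278.4, 282.4], 0.64)]
power_box top [([286.0, 242.0], 0.72), ([265.8, 261.7], 0.43)]
    [ 0.5482  0.1234 -0.00
[... 426 characters left out ...]
, 0.57)]
live_tip top [([301.6, 200.5], 0.84), ([264.1, 239.0], 0.19)]
    [0.5951 0.0837 0.1311]
off_mark scene [([242.8, 255.0], 0.94)]
off_mark top [([266.4, 261.5], 0.83)]
    [0.4968 0.1581 0.0818]
on_mark scene [([270.1, 226.8], 0.73), ([260.3, 252.2], 0.24)]
on_mark top [([256.1, 215.8], 0.76)]
    [0.5836 0.1707 0.09  ]
bottle_a_mid scene [([225.2, 218.5], 0.61)]
bottle_a_mid top [([191.9, 225.8], 0.9), ([302.1, 200.4], 0.39)]
    [0.5834 0.2975 0.0551]
vial_dark_mid scene [([258.2, 254.0], 0.35)]
vial_dark_mid top [([356.3, 193.6], 0.73)]
    [0.5139 0.0337 0.1786]
marker_pen_mid scene [([346.9, 333.7], 0.58)]
marker_pen_mid top [([374.3, 251.4], 0.92)]
    [ 0.5171 -0.0551 -0.0006]
```

View pics/scene0.png

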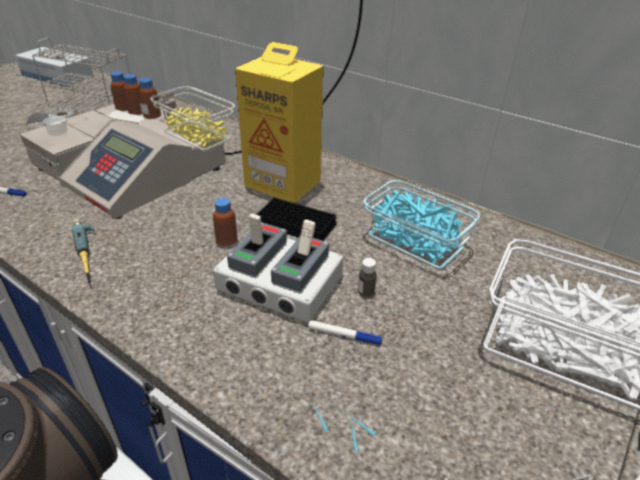

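View pics/top0.png

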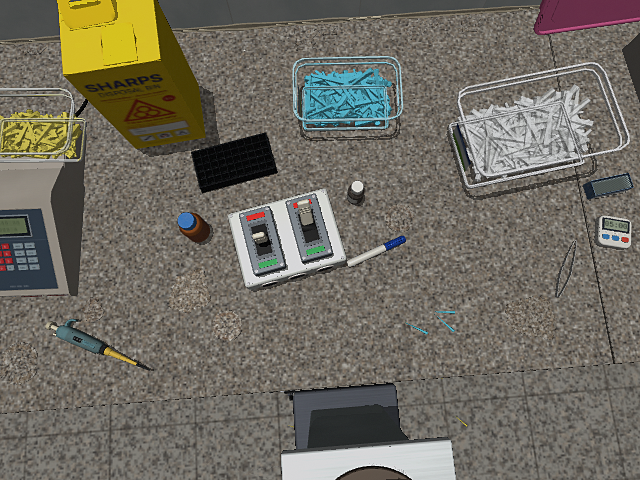

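The tripped breaker is the left one (+y): its lever is upright at scene (253,215) and top (261,233). The live lever on the right leans to ON. Next I'll refine the box yaw from several cues and get the tool's jaw direction.

```bash
python3 - <<'E'
from h import *
from scipy.spatial.transform import Rotation as Ro
s=arm.get_state();M=Ro.from_euler('xyz',s["ee_rot"]).as_matrix();print(M.round(3))
f=viewer.grab_frame("top");g=viewer.grab_frame("scene")
for l in("off_mark","on_mark"):
    a=[atz(x,spotter.tip_of(c,l)[0]["at"],.085)[:2] for c,x in(("top",f),("scene",g))];print(l,np.round(a,4))
im=f["pixels"].copy()
m=((im.min(2)>190)).astype(np.uint8); m[:170]=0;m[300:]=0;m[:,:215]=0;m[:,352:]=0
m=cv2.morphologyEx(m,cv2.MORPH_OPEN,np.ones((3,3)))
c=max(cv2.findContours(m,0,2)[0],key=cv2.contourArea)
pts=np.array([atz(f,p[0].astype(float),.055)[:2] for p in c],np.float32)
print(cv2.minAreaRect(pts))
for tag,yaw,p in(("a",.2,(.5416,.160)),):
    pass
# pixel-fit: draw predicted case tops for yaw guesses
r=cv2.minAreaRect(pts); 
cr=cv2.resize(im[150:310,170:410],None,fx=3.3,fy=3.3,interpolation=cv2.INTER_CUBIC);cv2.imwrite("pics/crop1.png",cr)
for px in((100,140),(150,155),(205,135)): print(px,atz(f,px,0).round(3))
E
```

```text
[[ 0.     0.968 -0.251]
 [-0.    -0.251 -0.968]
 [-1.     0.     0.   ]]
off_mark [[0.5018 0.1492]
 [0.4954 0.1569]]
on_mark [[0.5872 0.1692]
 [0.5953 0.1798]]
((0.5482463836669922, 0.11984165757894516), (0.14162389934062958, 0.1918872743844986), 11.419602394104004)
(100, 140) [0.797 0.503 0.   ]
(150, 155) [0.755 0.397 0.   ]
(205, 135) [0.792 0.281 0.   ]
```

View pics/crop1.png

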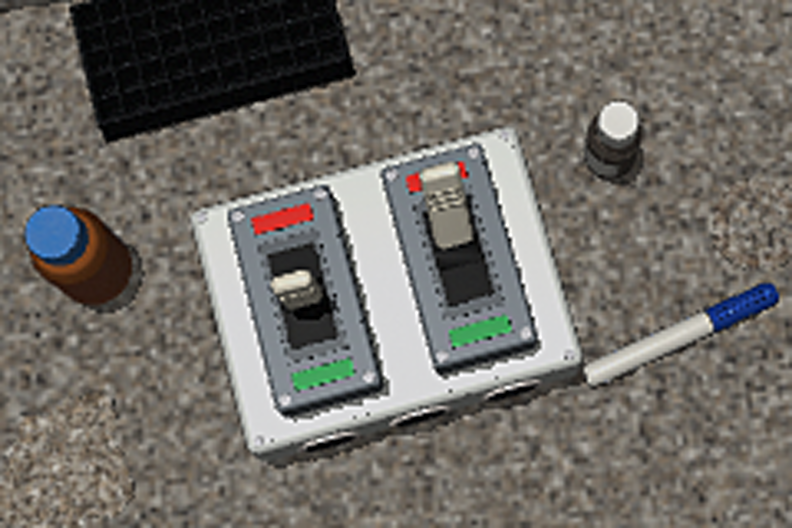

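The crop shows the left case's corners near (230,210), (325,187), (382,388) and (285,412), with its lever in the middle of the slot. The right lever is on.

```bash
python3 - <<'E'
from h import *
f=viewer.grab_frame("top")
P=lambda c,z:atz(f,np.array(c)/3.3+[170,150],z)[:2]
for C in([(230,210),(325,187),(382,388),(285,412)],[(384,167),(480,145),(537,345),(438,369)]):
    q=np.array([P(c,.085) for c in C]);print(q.round(4).tolist(),q.mean(0).round(4))
    for a,b in((3,0),(2,1)):
        d=q[b]-q[a];print(np.linalg.norm(d),np.degrees(np.arctan2(d[1],d[0])))
    for a,b in((1,0),(2,3)):
        d=q[b]-q[a];print(np.linalg.norm(d),np.degrees(np.arctan2(-d[0],d[1])))
q=np.array([P(c,.055) for c in[(193,213),(515,127),(582,352),(250,450)]])
print(q.mean(0)); 
for a,b in((3,0),(2,1),(1,0),(2,3)):
    d=q[b]-q[a];print(np.linalg.norm(d),np.degrees(np.arctan2(d[1],d[0])))
E
```

```text
[[0.5913, 0.2016], [0.6007, 0.1474], [0.4837, 0.1222], [0.4745, 0.1762]] [0.5375 0.1618]
0.11952527225056213 12.294533132131912
0.11964149381757892 12.163696627746479
0.055034036981845884 9.822510421059675
0.05476623476413777 9.689031879150946
[[0.6099, 0.1133], [0.6188, 0.0579], [0.5012, 0.0349], [0.4919, 0.0906]] [0.5554 0.0742]
0.1201263154911275 10.878655482831304
0.11982126895725141 11.064348113514699
0.056109363398820285 9.10372086363221
0.05648893562163667 9.425815513814163
[0.5486732  0.11814853]
0.14336895692546237 10.928011794524066
0.14000954236030072 11.433007312892776
0.19561122536922926 101.24250694301843
0.19689231917006897 102.21974262380674
```

```bash
python3 -m handwheel '{"gripper":[-1,-1,-1,-1,-1,-1,-1,-1,-1,-1,-1,-1,-1,-1,-1,-1,-1,-1,-1,-1],"travel":[[0.35,-0.6,0.02],[0.35,-0.6,0.02],[0.35,-0.6,0.02],[0.35,-0.6,0.02],[0.35,-0.6,0.02],[0.35,-0.6,0.02],[0.35,-0.6,0.02],[0.35,-0.6,0.02],[0.82,-0.966,0],[0.82,-0.966,0],[0.82,-0.966,0],[0.82,-0.966,0],[0.82,-0.966,0],[0.82,-0.966,0],[0.82,-0.966,0],[0.82,-0.966,0],[0.82,-0.966,0],[0.82,-0.966,0],[0.82,-0.966,0],[0.82,-0.966,0]],"spin":[0,0,0,0.1,0.2,0.3,0.4,0.5,0.573,0.573,0.573,0.573,0.573,0.573,0.573,0.573,0.573,0.573,0.573,0.573]}' 40
python3 - <<'E'
from h import *
from scipy.spatial.transform import Rotation as Ro
s=arm.get_state();M=Ro.from_euler('xyz',s["ee_rot"]).as_matrix();print(s["t"],s["eef_pos"],M.round(3).tolist(),s["width"],s["q"].round(2))
for c in("scene","wrist"): cv2.imwrite(f"pics/{c}2.png",viewer.grab_frame(c)["pixels"])
E
```

```text
t: 3.45
eef_pos: [0.5791, 0.1712, 0.246]
ee_rot: [1.96, 1.57, 0.587]
force: [-0.1, 0.2, 0.3]
width: 0.0004
3.45 [0.57905515 0.17116128 0.24600861] [[0.001, 0.981, 0.196], [0.0, 0.196, -0.981], [-1.0, 0.001, -0.0]] 0.0003806093716983781 [ 0.61  0.24 -0.15  0.   -1.18  1.16]
```

View pics/scene2.png

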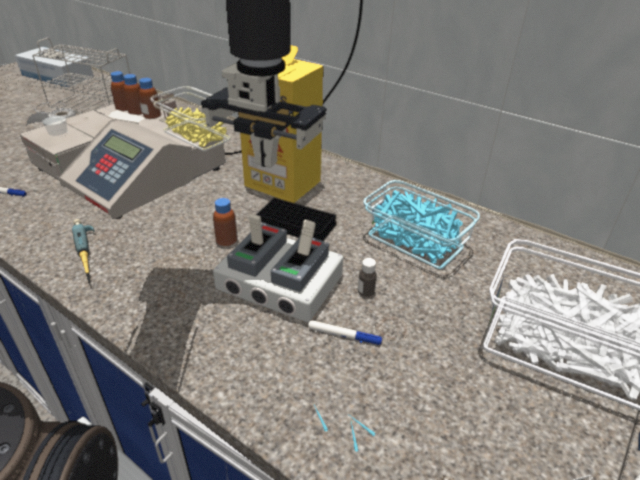

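View pics/wrist2.png

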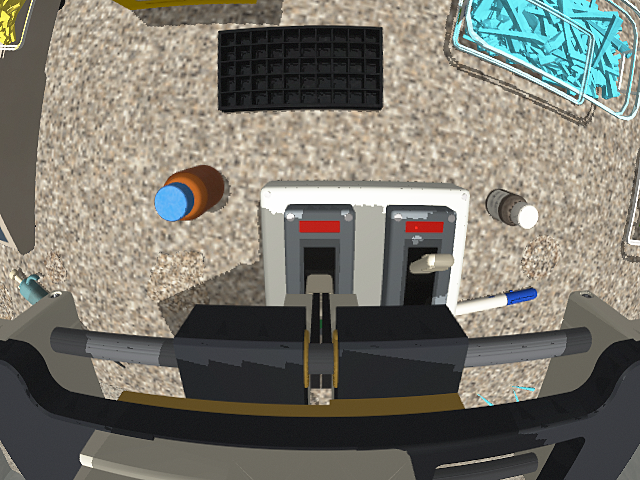

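The wrist view shows the closed fingers centred on the left breaker (column ~320) and the box edges square to the picture. I'll descend on the ON side.

```bash
python3 -m handwheel '{"gripper":[-1,-1,-1,-1,-1,-1],"travel":[[0,0,-0.08],[0,0,-0.16],[0,0,-0.23],[0,0,-0.23],[0,0,-0.23],[0,0,-0.23]],"spin":[0,0,0,0,0,0]}'
python3 - <<'E'
from h import *
for c in("scene","wrist"): cv2.imwrite(f"pics/{c}3.png",viewer.grab_frame(c)["pixels"])
a=cv2.imread("pics/scene3.png")[130:330,180:380]
cv2.imwrite("pics/c3.png",cv2.resize(a,None,fx=2.9,fy=2.9))
print(arm.get_state()["force"])
E
```

```text
t: 4.15
eef_pos: [0.5808, 0.1711, 0.1329]
ee_rot: [1.781, 1.568, 0.407]
force: [0.9, 0.5, -0.0]
width: 0.0004
[-0.83711996 -0.23209139  1.26671596]
```

View pics/c3.png

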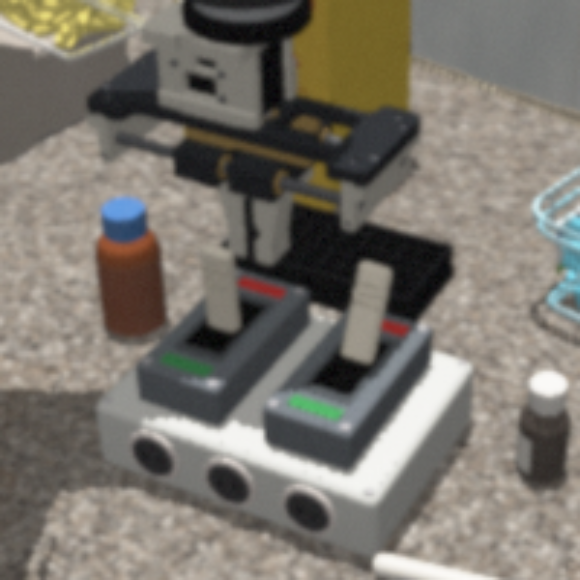

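View pics/wrist3.png

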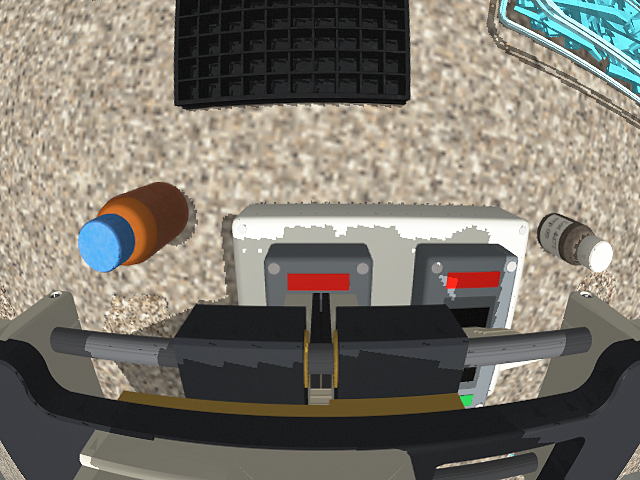

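The fingers stand behind the lever on its ON side with nothing touching (crop ~(260,230)). I'll push toward OFF, coarse first and then in 2 mm steps.

```bash
python3 -m handwheel '{"gripper":[-1,-1,-1,-1,-1,-1,-1,-1,-1],"travel":[[-0.01,-0.002,0],[-0.02,-0.004,0],[-0.03,-0.006,0],[-0.04,-0.008,0],[-0.05,-0.01,0],[-0.06,-0.012,0],[-0.068,-0.0136,0],[-0.068,-0.0136,0],[-0.068,-0.0136,0]],"spin":[0,0,0,0,0,0,0,0,0]}'
```

```text
t: 5.15
eef_pos: [0.5456, 0.1636, 0.1307]
ee_rot: [1.687, 1.57, 0.313]
force: [1.5, -1.0, 0.7]
width: 0.0002
```

```bash
python3 -m handwheel '{"gripper":[-1,-1,-1],"travel":[[-0.004,-0.0008,0],[-0.004,-0.0008,0],[-0.004,-0.0008,0]],"spin":[0,0,0]}'
```

```text
t: 5.45
eef_pos: [0.5437, 0.1632, 0.1306]
ee_rot: [1.818, 1.571, 0.443]
force: [1.2, 0.4, 0.2]
width: 0.0001
```

```bash
python3 -m handwheel '{"gripper":[-1,-1,-1],"travel":[[-0.004,-0.0008,0],[-0.004,-0.0008,0],[-0.004,-0.0008,0]],"spin":[0,0,0]}'
```

```text
t: 5.75
eef_pos: [0.5415, 0.1628, 0.1305]
ee_rot: [2.385, 1.571, 1.01]
force: [2.3, 1.4, -1.1]
width: 0.0006
```

```bash
python3 -m handwheel '{"gripper":[-1,-1,-1],"travel":[[-0.004,-0.0008,0],[-0.004,-0.0008,0],[-0.004,-0.0008,0]],"spin":[0,0,0]}'
```

```text
t: 6.05
eef_pos: [0.5395, 0.1624, 0.1306]
ee_rot: [2.188, 1.571, 0.814]
force: [3.2, 1.5, -0.6]
width: 0.0
```

```bash
python3 -m handwheel '{"gripper":[-1,-1,-1],"travel":[[-0.004,-0.0008,0],[-0.004,-0.0008,0],[-0.004,-0.0008,0]],"spin":[0,0,0]}'
```

```text
t: 6.35
eef_pos: [0.5375, 0.162, 0.1306]
ee_rot: [1.905, 1.571, 0.531]
force: [3.4, 0.3, -1.3]
width: 0.0002
```

```bash
python3 -m handwheel '{"gripper":[-1,-1,-1],"travel":[[-0.004,-0.0008,0],[-0.004,-0.0008,0],[-0.004,-0.0008,0]],"spin":[0,0,0]}'
```

```text
t: 6.65
eef_pos: [0.5355, 0.1616, 0.1306]
ee_rot: [1.862, 1.571, 0.488]
force: [3.3, 1.2, -0.1]
width: 0.0004
```

```bash
python3 -m handwheel '{"gripper":[-1,-1,-1],"travel":[[-0.004,-0.0008,0],[-0.004,-0.0008,0],[-0.004,-0.0008,0]],"spin":[0,0,0]}'
```

```text
t: 6.95
eef_pos: [0.5336, 0.1612, 0.1306]
ee_rot: [1.635, 1.571, 0.261]
force: [4.3, 1.6, -1.0]
width: 0.0007
```

```bash
python3 -m handwheel '{"gripper":[-1,-1,-1],"travel":[[-0.004,-0.0008,0],[-0.004,-0.0008,0],[-0.004,-0.0008,0]],"spin":[0,0,0]}'
```

```text
t: 7.25
eef_pos: [0.5317, 0.1608, 0.1307]
ee_rot: [1.753, 1.571, 0.379]
force: [5.2, 1.0, -0.5]
width: 0.0004
```

```bash
python3 -m handwheel '{"gripper":[-1,-1,-1],"travel":[[-0.003,-0.0006,0],[-0.003,-0.0006,0],[-0.003,-0.0006,0]],"spin":[0,0,0]}'
```

```text
t: 7.55
eef_pos: [0.5302, 0.1606, 0.1307]
ee_rot: [1.817, 1.57, 0.443]
force: [5.1, 1.2, -1.0]
width: 0.0005
```

```bash
python3 -m handwheel '{"gripper":[-1,-1,-1],"travel":[[-0.003,-0.0006,0],[-0.003,-0.0006,0],[-0.003,-0.0006,0]],"spin":[0,0,0]}'
```

```text
t: 7.85
eef_pos: [0.5288, 0.1603, 0.1307]
ee_rot: [1.725, 1.57, 0.351]
force: [5.8, 1.1, -0.9]
width: 0.0
```

```bash
python3 -m handwheel '{"gripper":[-1,-1,-1],"travel":[[-0.003,-0.0006,0],[-0.003,-0.0006,0],[-0.003,-0.0006,0]],"spin":[0,0,0]}'
```

```text
t: 8.15
eef_pos: [0.5274, 0.16, 0.1308]
ee_rot: [1.699, 1.57, 0.324]
force: [5.5, 0.8, -0.1]
width: 0.0002
```

```bash
python3 -m handwheel '{"gripper":[-1,-1,-1],"travel":[[-0.003,-0.0006,0],[-0.003,-0.0006,0],[-0.003,-0.0006,0]],"spin":[0,0,0]}'
```

```text
t: 8.45
eef_pos: [0.526, 0.1598, 0.1308]
ee_rot: [1.756, 1.57, 0.382]
force: [5.2, 0.6, -0.5]
width: 0.0005
```

```bash
python3 -m handwheel '{"gripper":[-1,-1,-1],"travel":[[-0.003,-0.0006,0],[-0.003,-0.0006,0],[-0.003,-0.0006,0]],"spin":[0,0,0]}'
```

```text
t: 8.75
eef_pos: [0.5246, 0.1595, 0.1309]
ee_rot: [1.745, 1.57, 0.37]
force: [5.8, 0.7, -0.4]
width: 0.0004
```

```bash
python3 -m handwheel '{"gripper":[-1,-1,-1],"travel":[[-0.003,-0.0006,0],[-0.003,-0.0006,0],[-0.003,-0.0006,0]],"spin":[0,0,0]}'
```

```text
t: 9.05
eef_pos: [0.5232, 0.1592, 0.1309]
ee_rot: [1.75, 1.569, 0.376]
force: [5.2, 1.8, -0.2]
width: 0.0003
```

```bash
python3 -m handwheel '{"gripper":[-1,-1,-1],"travel":[[-0.003,-0.0006,0],[-0.003,-0.0006,0],[-0.003,-0.0006,0]],"spin":[0,0,0]}'; python3 - <<'E'
from h import *
a=viewer.grab_frame("scene")["pixels"][130:330,180:380]
cv2.imwrite("pics/c4.png",cv2.resize(a,None,fx=2.9,fy=2.9))
E
```

```text
t: 9.35
eef_pos: [0.5217, 0.159, 0.131]
ee_rot: [1.76, 1.569, 0.386]
force: [6.7, 1.9, -0.3]
width: 0.0007
```

View pics/c4.png

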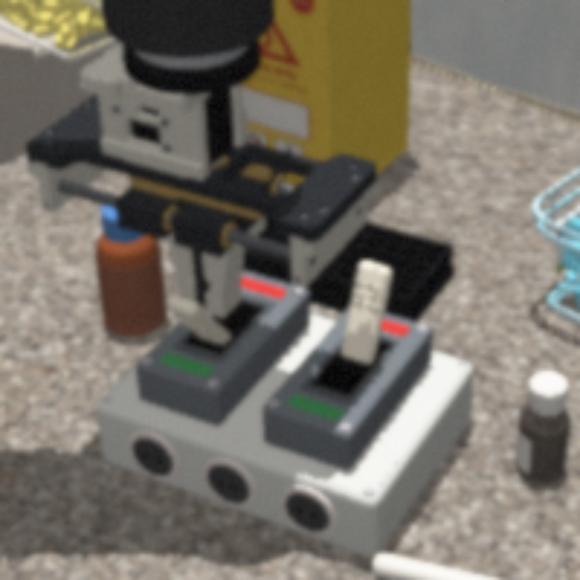

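The lever leans well to OFF now (about 0.6 rad), with its tip over the green mark near crop (205,330). I haven't reached the firm stop, so I'll keep going.

```bash
python3 -m handwheel '{"gripper":[-1,-1,-1],"travel":[[-0.003,-0.0006,0],[-0.003,-0.0006,0],[-0.003,-0.0006,0]],"spin":[0,0,0]}'
```

```text
t: 9.7
eef_pos: [0.5207, 0.1589, 0.1312]
ee_rot: [1.761, 1.568, 0.387]
force: [6.7, 0.5, 0.6]
width: 0.0002
```

```bash
python3 -m handwheel '{"gripper":[-1,-1,-1],"travel":[[-0.003,-0.0006,0],[-0.003,-0.0006,0],[-0.003,-0.0006,0]],"spin":[0,0,0]}'
```

```text
t: 10.0
eef_pos: [0.5197, 0.1588, 0.1314]
ee_rot: [1.75, 1.567, 0.376]
force: [8.0, 1.3, 0.6]
width: 0.0003
```

```bash
python3 -m handwheel '{"gripper":[-1,-1,-1],"travel":[[-0.003,-0.0006,0],[-0.003,-0.0006,0],[-0.003,-0.0006,0]],"spin":[0,0,0]}'
```

```text
t: 10.3
eef_pos: [0.5187, 0.1587, 0.1317]
ee_rot: [1.749, 1.566, 0.375]
force: [10.0, 0.3, 0.0]
width: 0.0004
```

```bash
python3 -m handwheel '{"gripper":[-1,-1,-1],"travel":[[-0.003,-0.0006,0],[-0.003,-0.0006,0],[-0.003,-0.0006,0]],"spin":[0,0,0]}'
```

```text
t: 10.6
eef_pos: [0.5178, 0.1587, 0.132]
ee_rot: [1.762, 1.565, 0.388]
force: [10.4, 1.5, 0.5]
width: 0.0003
```

```bash
python3 -m handwheel '{"gripper":[-1,-1,-1],"travel":[[-0.002,-0.0004,0],[-0.002,-0.0004,0],[-0.002,-0.0004,0]],"spin":[0,0,0]}'
```

```text
t: 10.9
eef_pos: [0.5171, 0.1586, 0.1321]
ee_rot: [1.762, 1.564, 0.388]
force: [11.8, 2.0, 0.1]
width: 0.0003
```

```bash
python3 -m handwheel '{"gripper":[-1,-1,-1],"travel":[[-0.003,-0.0006,0],[-0.003,-0.0006,0],[-0.003,-0.0006,0]],"spin":[0,0,0]}'
```

```text
t: 11.2
eef_pos: [0.5156, 0.1584, 0.1322]
ee_rot: [1.779, 1.564, 0.405]
force: [11.4, 1.5, -0.3]
width: 0.0005
```

```bash
python3 -m handwheel '{"gripper":[-1,-1,-1],"travel":[[-0.003,-0.0006,0],[-0.003,-0.0006,0],[-0.003,-0.0006,0]],"spin":[0,0,0]}'
```

```text
t: 11.5
eef_pos: [0.5142, 0.1582, 0.1323]
ee_rot: [1.79, 1.564, 0.416]
force: [12.5, 2.2, 0.9]
width: 0.0004
```

```bash
python3 -m handwheel '{"gripper":[-1,-1,-1],"travel":[[-0.002,-0.0004,0],[-0.002,-0.0004,0],[-0.002,-0.0004,0]],"spin":[0,0,0]}'
```

```text
t: 11.8
eef_pos: [0.5132, 0.158, 0.1323]
ee_rot: [1.789, 1.564, 0.416]
force: [11.5, 1.8, 1.5]
width: 0.0004
```

The force is flat again at about 12 N, so this is the stiff zone and not yet the stop. Continuing.

```bash
python3 -m handwheel '{"gripper":[-1,-1,-1],"travel":[[-0.002,-0.0004,0],[-0.002,-0.0004,0],[-0.002,-0.0004,0]],"spin":[0,0,0]}'
```

```text
t: 12.1
eef_pos: [0.5123, 0.1579, 0.1324]
ee_rot: [1.789, 1.564, 0.416]
force: [11.6, 1.5, 1.6]
width: 0.0003
```

```bash
python3 -m handwheel '{"gripper":[-1,-1,-1],"travel":[[-0.002,-0.0004,0],[-0.002,-0.0004,0],[-0.002,-0.0004,0]],"spin":[0,0,0]}'
```

```text
t: 12.4
eef_pos: [0.5113, 0.1577, 0.1324]
ee_rot: [1.799, 1.564, 0.425]
force: [11.7, 2.0, 1.2]
width: 0.0007
```

```bash
python3 -m handwheel '{"gripper":[-1,-1,-1],"travel":[[-0.002,-0.0004,0],[-0.002,-0.0004,0],[-0.002,-0.0004,0]],"spin":[0,0,0]}'; python3 - <<'E'
from h import *
a=viewer.grab_frame("scene")["pixels"][130:330,180:380]
cv2.imwrite("pics/c5.png",cv2.resize(a,None,fx=2.9,fy=2.9))
E
```

```text
t: 12.7
eef_pos: [0.5103, 0.1576, 0.1324]
ee_rot: [1.797, 1.564, 0.424]
force: [11.7, 2.1, 2.4]
width: 0.0003
```

View pics/c5.png

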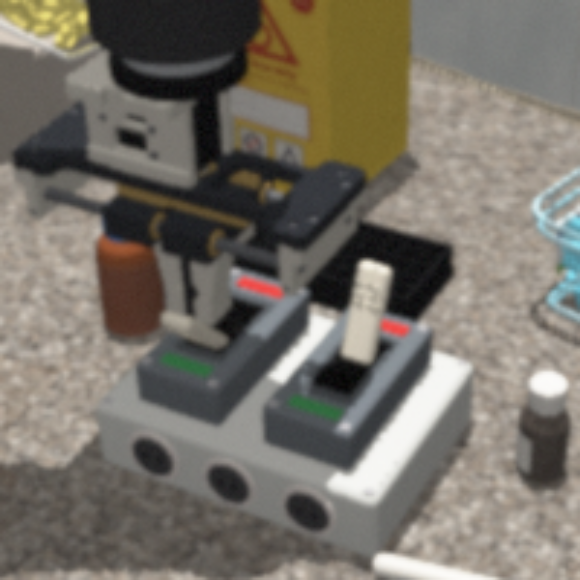

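```bash
python3 -m handwheel '{"gripper":[-1,-1,-1],"travel":[[-0.002,-0.0004,0],[-0.002,-0.0004,0],[-0.002,-0.0004,0]],"spin":[0,0,0]}'
```

```text
t: 13.05
eef_pos: [0.5094, 0.1574, 0.1324]
ee_rot: [1.802, 1.563, 0.429]
force: [12.0, 3.0, 1.7]
width: 0.0004
```

```bash
python3 -m handwheel '{"gripper":[-1,-1,-1],"travel":[[-0.002,-0.0004,0],[-0.002,-0.0004,0],[-0.002,-0.0004,0]],"spin":[0,0,0]}'
```

```text
t: 13.35
eef_pos: [0.5085, 0.1572, 0.1326]
ee_rot: [1.797, 1.563, 0.424]
force: [12.3, 2.2, 1.7]
width: 0.0001
```

```bash
python3 -m handwheel '{"gripper":[-1,-1,-1],"travel":[[-0.002,-0.0004,0],[-0.002,-0.0004,0],[-0.002,-0.0004,0]],"spin":[0,0,0]}'
```

```text
t: 13.65
eef_pos: [0.5078, 0.1572, 0.1327]
ee_rot: [1.794, 1.562, 0.421]
force: [12.6, 2.6, 2.1]
width: 0.0004
```

```bash
python3 -m handwheel '{"gripper":[-1,-1,-1],"travel":[[-0.002,-0.0004,0],[-0.002,-0.0004,0],[-0.002,-0.0004,0]],"spin":[0,0,0]}'
```

```text
t: 13.95
eef_pos: [0.5071, 0.1571, 0.1329]
ee_rot: [1.797, 1.562, 0.424]
force: [14.7, 2.4, 2.7]
width: 0.0004
```

```bash
python3 -m handwheel '{"gripper":[-1,-1,-1],"travel":[[-0.002,-0.0004,0],[-0.002,-0.0004,0],[-0.002,-0.0004,0]],"spin":[0,0,0]}'
```

```text
t: 14.25
eef_pos: [0.5064, 0.157, 0.133]
ee_rot: [1.793, 1.561, 0.42]
force: [14.5, 2.1, 1.7]
width: 0.0003
```

```bash
python3 -m handwheel '{"gripper":[-1,-1,-1],"travel":[[-0.002,-0.0004,0],[-0.002,-0.0004,0],[-0.002,-0.0004,0]],"spin":[0,0,0]}'
```

```text
t: 14.55
eef_pos: [0.5057, 0.157, 0.1331]
ee_rot: [1.793, 1.561, 0.421]
force: [14.5, 2.1, 2.7]
width: 0.0006
```

```bash
python3 -m handwheel '{"gripper":[-1,-1,-1],"travel":[[-0.002,-0.0004,0],[-0.002,-0.0004,0],[-0.002,-0.0004,0]],"spin":[0,0,0]}'
```

```text
t: 14.85
eef_pos: [0.5049, 0.1569, 0.1333]
ee_rot: [1.795, 1.56, 0.422]
force: [15.5, 2.5, 3.6]
width: 0.0004
```

```bash
python3 -m handwheel '{"gripper":[-1,-1,-1],"travel":[[-0.002,-0.0004,0],[-0.002,-0.0004,0],[-0.002,-0.0004,0]],"spin":[0,0,0]}'; python3 - <<'E'
from h import *
a=viewer.grab_frame("scene")["pixels"][130:330,180:380]
cv2.imwrite("pics/c6.png",cv2.resize(a,None,fx=2.9,fy=2.9))
E
```

```text
t: 15.15
eef_pos: [0.5042, 0.1568, 0.1335]
ee_rot: [1.798, 1.559, 0.425]
force: [15.1, 2.0, 3.4]
width: -0.0
```

View pics/c6.png

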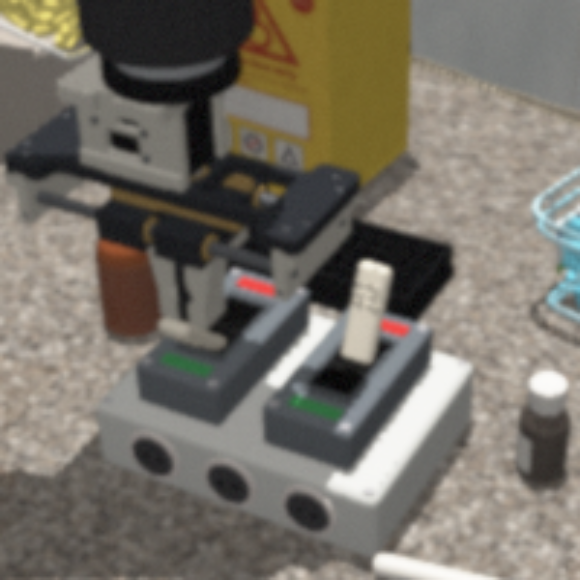

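The lever now leans steeply. I'll measure its angle from the picture before pushing further.

```bash
cat > ang.py <<'E'
from h import *
O=np.array([.539,.1625,.055]);ya=np.radians(11.3);X=np.array([np.cos(ya),np.sin(ya),0]);Y=np.array([-np.sin(ya),np.cos(ya),0])
def run():
  for c in("scene","top"):
    f=viewer.grab_frame(c)
    d=spotter.tip_of(c,"tripped_tip")
    for k in d[:2]:
        e,r=ray(f,k["at"]); p=e+r*((O-e)@Y)/(r@Y); q=p-O
        print(c,np.round(k["at"],1),round(k["conf"],2),"x %.4f z %.4f ang %.3f r %.4f"%(q@X,q[2],np.arctan2(q@X,q[2]-.012),np.hypot(q@X,q[2]-.012)))
    print(c,"preds",{t:proj(f,O+X*.08*np.sin(t)+np.array([0,0,.012+.08*np.cos(t)])).round(1).tolist() for t in(-.6,-.7,-.8,-.9)})
  return f
if __name__=="__main__":
  f=run(); cv2.imwrite("pics/top6.png",cv2.resize(f["pixels"][150:310,170:410],None,fx=3.3,fy=3.3))
E
python3 ang.py; python3 -c "
import cv2;a=cv2.imread('pics/scene0.png')"
```

```text
scene [238.5 239.1] 0.48 x -0.0589 z 0.0746 ang -0.755 r 0.0860
scene preds {-0.6: [242.7, 233.3], -0.7: [240.9, 237.5], -0.8: [239.3, 241.8], -0.9: [237.9, 246.2]}
top preds {-0.6: [265.3, 258.9], -0.7: [266.5, 262.8], -0.8: [267.6, 266.5], -0.9: [268.8, 269.8]}
```

View pics/top6.png

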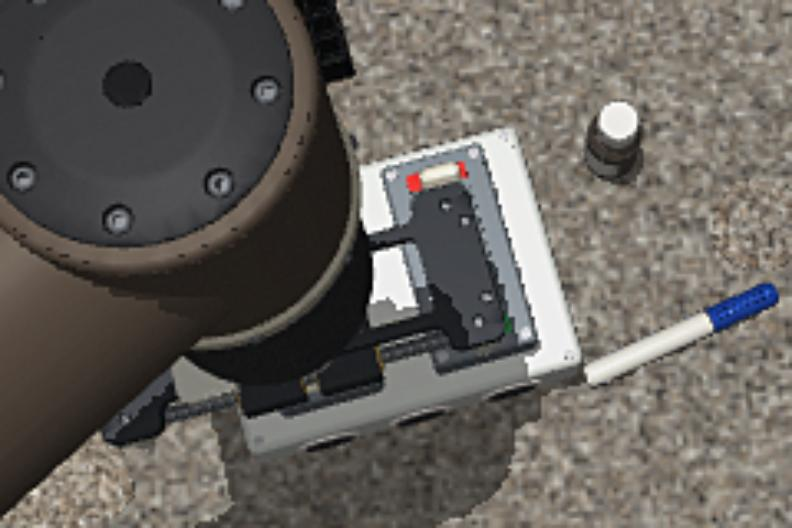

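The angle is about −0.75 rad. The ~12 N plateau lasted about 0.10 rad, then the force rose again, which matches the firm stop. I'll add a small push for certainty, then back off, lift, cross over and come down on the OFF side.

```bash
python3 -m handwheel '{"gripper":[-1,-1,-1,-1],"travel":[[-0.003,-0.0006,0],[-0.003,-0.0006,0],[-0.003,-0.0006,0],[-0.003,-0.0006,0]],"spin":[0,0,0,0]}'
```

```text
t: 15.8
eef_pos: [0.503, 0.1567, 0.1337]
ee_rot: [1.796, 1.559, 0.423]
force: [16.6, 2.0, 2.4]
width: 0.0006
```

```bash
python3 -m handwheel '{"gripper":[-1,-1,-1],"travel":[[-0.003,-0.0006,0],[-0.003,-0.0006,0],[-0.003,-0.0006,0]],"spin":[0,0,0]}'
```

```text
t: 16.1
eef_pos: [0.5019, 0.1566, 0.1339]
ee_rot: [1.796, 1.558, 0.424]
force: [17.4, 2.9, 4.3]
width: -0.0
```

```bash
python3 -m handwheel '{"gripper":[-1,-1,-1,-1,-1,-1,-1,-1,-1,-1],"travel":[[0.02,0.004,0],[0.04,0.008,0],[0.06,0.012,0],[0.08,0.016,0],[0.1,0.02,0],[0.12,0.024,0],[0.14,0.028,0],[0.16,0.032,0],[0.17,0.034,0],[0.17,0.034,0]],"spin":[0,0,0,0,0,0,0,0,0,0]}'
python3 - <<'E'
from h import *
a=viewer.grab_frame("scene")["pixels"][130:330,180:380]
cv2.imwrite("pics/c7.png",cv2.resize(a,None,fx=2.9,fy=2.9))
E
```

```text
t: 17.1
eef_pos: [0.5815, 0.1707, 0.1301]
ee_rot: [-1.197, 1.57, -2.572]
force: [0.1, -0.3, 0.3]
width: 0.0003
```

View pics/c7.png

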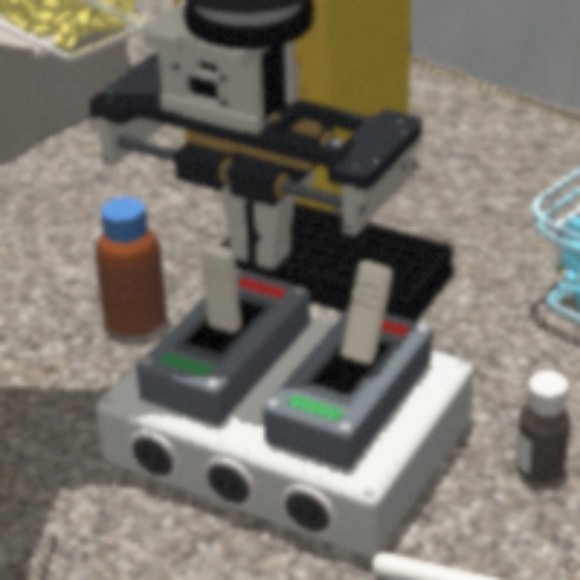

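The lever is back upright (crop ~(222,290)) and the surroundings are unchanged. Now I'll lift, cross over and descend on the OFF side.

```bash
python3 -m handwheel '{"gripper":[-1,-1,-1,-1,-1,-1,-1,-1,-1,-1,-1,-1],"travel":[[0,0,0.08],[0,0,0.14],[0,0,0.14],[-0.07,-0.014,0.14],[-0.14,-0.028,0.14],[-0.167,-0.0334,0.14],[-0.167,-0.0334,0.14],[-0.167,-0.0334,0.06],[-0.167,-0.0334,0],[-0.167,-0.0334,0],[-0.167,-0.0334,0],[-0.167,-0.0334,0]],"spin":[0,0,0,0,0,0,0,0,0,0,0,0]}'
python3 - <<'E'
from h import *
a=viewer.grab_frame("scene")["pixels"][130:330,180:380]
cv2.imwrite("pics/c8.png",cv2.resize(a,None,fx=2.9,fy=2.9))
E
```

```text
t: 18.35
eef_pos: [0.4988, 0.1546, 0.132]
ee_rot: [1.763, 1.569, 0.388]
force: [-0.2, -0.0, 0.4]
width: 0.0005
```

View pics/c8.png

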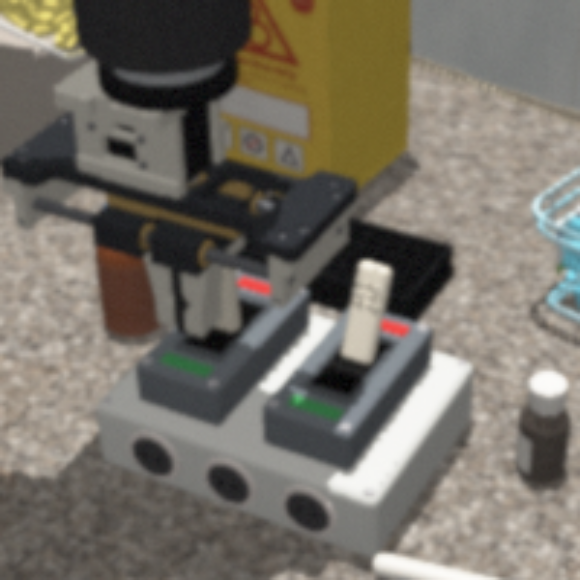

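The fingers are on the OFF side of the upright lever with clearance. Pushing to ON.

```bash
python3 -m handwheel '{"gripper":[-1,-1,-1,-1,-1,-1,-1,-1,-1,-1],"travel":[[0.01,0.002,0],[0.02,0.004,0],[0.03,0.006,0],[0.04,0.008,0],[0.05,0.01,0],[0.058,0.0116,0],[0.064,0.0128,0],[0.07,0.014,0],[0.07,0.014,0],[0.07,0.014,0]],"spin":[0,0,0,0,0,0,0,0,0,0]}'
```

```text
t: 19.4
eef_pos: [0.5325, 0.1609, 0.1304]
ee_rot: [-0.983, 1.571, -2.358]
force: [-1.2, -0.5, -1.1]
width: 0.0006
```

```bash
python3 -m handwheel '{"gripper":[-1,-1,-1],"travel":[[0.004,0.0008,0],[0.004,0.0008,0],[0.004,0.0008,0]],"spin":[0,0,0]}'
```

```text
t: 19.7
eef_pos: [0.5343, 0.1612, 0.1304]
ee_rot: [-1.235, 1.57, -2.609]
force: [-2.3, -0.2, -2.3]
width: 0.0007
```

```bash
python3 -m handwheel '{"gripper":[-1,-1,-1],"travel":[[0.004,0.0008,0],[0.004,0.0008,0],[0.004,0.0008,0]],"spin":[0,0,0]}'
```

```text
t: 20.0
eef_pos: [0.5365, 0.1618, 0.1305]
ee_rot: [0.029, 1.571, -1.346]
force: [-2.4, 0.1, -1.7]
width: 0.0006
```

```bash
python3 -m handwheel '{"gripper":[-1,-1,-1],"travel":[[0.004,0.0008,0],[0.004,0.0008,0],[0.004,0.0008,0]],"spin":[0,0,0]}'
```

```text
t: 20.3
eef_pos: [0.5386, 0.1622, 0.1306]
ee_rot: [1.602, 1.571, 0.228]
force: [-2.4, -1.1, 0.6]
width: 0.0008
```

```bash
python3 -m handwheel '{"gripper":[-1,-1,-1],"travel":[[0.004,0.0008,0],[0.004,0.0008,0],[0.004,0.0008,0]],"spin":[0,0,0]}'
```

```text
t: 20.6
eef_pos: [0.5404, 0.1625, 0.1304]
ee_rot: [-1.443, 1.57, -2.818]
force: [-3.7, -1.1, -1.1]
width: 0.0003
```

```bash
python3 -m handwheel '{"gripper":[-1,-1,-1],"travel":[[0.004,0.0008,0],[0.004,0.0008,0],[0.004,0.0008,0]],"spin":[0,0,0]}'
```

```text
t: 20.9
eef_pos: [0.5416, 0.1626, 0.1302]
ee_rot: [-1.425, 1.569, -2.8]
force: [-6.5, -0.6, 0.1]
width: 0.0001
```

```bash
python3 -m handwheel '{"gripper":[-1,-1,-1],"travel":[[0.004,0.0008,0],[0.004,0.0008,0],[0.004,0.0008,0]],"spin":[0,0,0]}'
```

```text
t: 21.2
eef_pos: [0.5427, 0.1627, 0.1299]
ee_rot: [-1.428, 1.567, -2.803]
force: [-9.7, -0.0, 1.6]
width: 0.0007
```

```bash
python3 -m handwheel '{"gripper":[-1,-1,-1],"travel":[[0.004,0.0008,0],[0.004,0.0008,0],[0.004,0.0008,0]],"spin":[0,0,0]}'
```

```text
t: 21.5
eef_pos: [0.5437, 0.1629, 0.1297]
ee_rot: [-1.444, 1.565, -2.819]
force: [-13.5, -0.4, 2.1]
width: 0.0006
```

```bash
python3 -m handwheel '{"gripper":[-1,-1,-1],"travel":[[0.004,0.0008,0],[0.004,0.0008,0],[0.004,0.0008,0]],"spin":[0,0,0]}'
```

```text
t: 21.8
eef_pos: [0.5447, 0.1629, 0.1293]
ee_rot: [-1.445, 1.563, -2.82]
force: [-17.1, -0.4, 4.4]
width: 0.0006
```

The force rises steeply from 3.7 to 17 N within 4 mm of actual travel, so that is the firm stop. Backing off.

```bash
python3 -m handwheel '{"gripper":[-1,-1,-1,-1,-1,-1,-1],"travel":[[-0.01,-0.002,0],[-0.02,-0.004,0],[-0.04,-0.008,0],[-0.06,-0.012,0],[-0.09,-0.018,0],[-0.09,-0.018,0],[-0.09,-0.018,0]],"spin":[0,0,0,0,0,0,0]}'
python3 - <<'E'
from h import *
a=viewer.grab_frame("scene")["pixels"][130:330,180:380]
cv2.imwrite("pics/c9.png",cv2.resize(a,None,fx=2.9,fy=2.9))
E
python3 ang.py | grep -v pred
```

```text
t: 22.5
eef_pos: [0.5039, 0.1555, 0.1312]
ee_rot: [1.845, 1.569, 0.471]
force: [0.0, 0.8, -0.8]
width: 0.0003
scene [261.8 208.5] 0.75 x 0.0208 z 0.0909 ang 0.258 r 0.0815
scene [305.6 221.3] 0.18 x 0.1987 z -0.0468 ang 1.859 r 0.2072
```

View pics/c9.png

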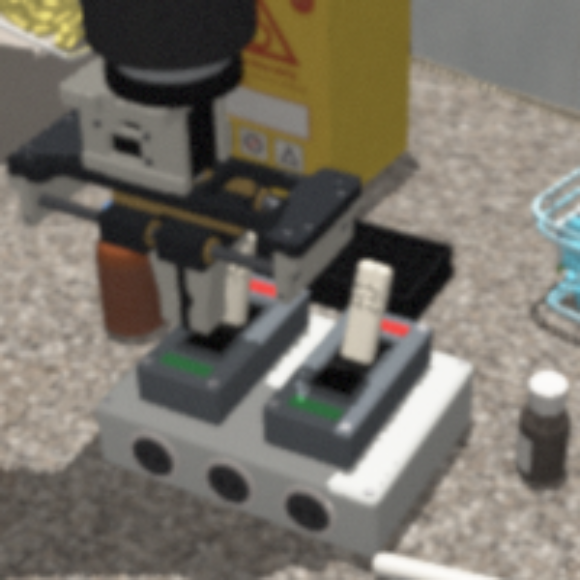

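The lever stays leaning to ON (tip x ≈ +21 mm, angle ≈ 0.26 to 0.3 rad). I'll lift clear and check again.

```bash
python3 -m handwheel '{"gripper":[-1,-1,-1,-1,-1,-1,-1,-1,-1,-1],"travel":[[0,0,0.09],[0,0,0.18],[0,0,0.24],[-0.1,0,0.24],[-0.2,0,0.24],[-0.24,0.1,0.24],[-0.24,0.2,0.24],[-0.24,0.28,0.24],[-0.24,0.28,0.24],[-0.24,0.28,0.24]],"spin":[0,0,0,0,0,0,0,0,0,0]}'
python3 - <<'E'
from h import *
a=viewer.grab_frame("scene")["pixels"][130:330,180:380]
cv2.imwrite("pics/c10.png",cv2.resize(a,None,fx=2.9,fy=2.9))
for l in("live_tip","bottle_a_mid","vial_dark_mid","marker_pen_mid"):
    print(l,[(np.round(k["at"],1).tolist(),round(k["conf"],2)) for k in spotter.tip_of("scene",l)[:2]])
E
python3 ang.py | grep -v pred
```

```text
t: 23.75
eef_pos: [0.3833, 0.2959, 0.25]
ee_rot: [-0.772, 1.569, -2.145]
force: [-1.0, 0.1, 0.1]
width: 0.0005
live_tip [([309.5, 221.0], 0.92), ([271.0, 227.6], 0.68)]
bottle_a_mid [([226.3, 220.2], 0.67)]
vial_dark_mid [([366.7, 280.7], 0.58), ([260.7, 207.9], 0.45)]
marker_pen_mid [([343.8, 333.3], 0.8)]
scene [262.6 206.3] 0.58 x 0.0239 z 0.0938 ang 0.284 r 0.0852
top [254.7 220.1] 0.54 x 0.0231 z 0.0906 ang 0.286 r 0.0819
```

View pics/c10.png

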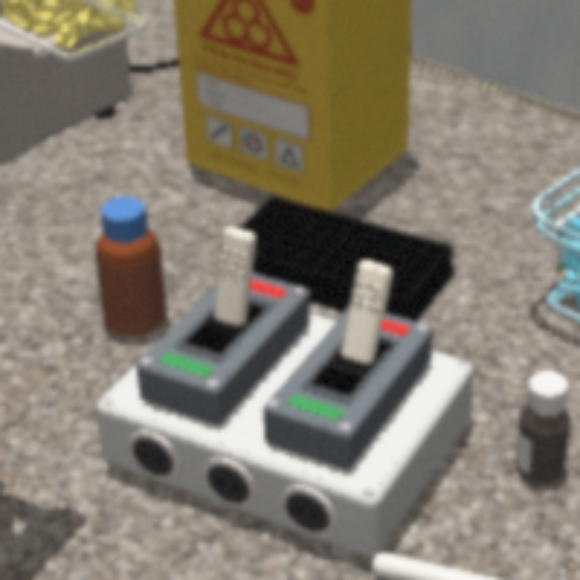

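Both levers lean to ON (tips at crop (238,232) and (375,265)). The bottle, vial and pen haven't moved, and the robot is clear. Handing in.

```bash
python3 -c "
from station import arm
print(arm.job_done())"
```

```text
the job is handed in; nothing more can be done
None
```

The tripped breaker, the left one (+y), is reset and latched on. I handed the job in at about 24 s of the 54 s allowed.

- **OFF push:** I pushed the lever with closed fingers. A stiff zone of about 12 N lasted roughly 0.10 rad, then the force rose again to about 17.5 N at about -0.75 rad, which I took as the firm stop. That second rise was softer than the 5 N per mm given, about 1 N per mm. I put this down to the contact lying far out on the steeply leaning lever. The latch holding afterwards confirms the reset.
- **ON push:** The force rose steeply to about 17 N at the firm stop, and the lever stayed on after I let go. The highest force I read in either push was about 18 N, under the 25 N limit.
- **Last checks:** Both fixed cameras put the tripped lever's tip 23 to 24 mm to the ON side, above the 15 mm needed. The live lever, bottle and pen were seen where they started, to within a few pixels. The arm was lifted clear of everything.
- **Disagreement:** The network misplaced the vial at the start, so I could only compare it by eye in the pictures; it looks unmoved.

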